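# Shift the plate shaker into fast orbital

## Task

Put the plate shaker (the machine carrying the flat well plate) into its forward-left gear: bring its ball-topped shift lever across the neutral slot of the H gate to the machine's left, then push it forward, away from the robot, fully home in that slot, and let go. Leave the lever of the tube mixer, the similar machine carrying the rack of tubes, as it is.

Things in the scene. Friction and masses are not known exactly. Their poses are not given: they have to be found in the camera images.
- plate_shaker: Fixed white bench machine, 280 mm deep (x), 200 wide (y), top 96 mm up, a flat white well plate (128 x 86 x 14 mm, top at z = 124 mm) clamped on its rear half. Origin: centre of its underside, on the table. +x: its forward, away from the robot, towards the well plate; +y: its left, the robot's left; z up. Turned at most 0.25 rad. The H gate lies in its front half, 75 mm before the origin.
- plate_shaker_gate (a point): Middle of the H gate, on top of its fixed 80 mm square aluminium plate; axes as the machine's. A neutral slot runs across (y); at both ends a slot runs forward and back (x). The lever's pivot is 59 mm below. Knob travel: 40 mm to the stops each way in x and y, sinking up to 14 mm in the far corners. In neutral it has 7 mm play in x; the side slots admit a knob over 29 mm off the middle.
- plate_shaker_knob (a point): Centre of the black ball knob, 36 mm across, on the plate shaker's lever: 10 mm steel stem, 120 mm from pivot to knob, tilting both ways; upright, the knob is 61 mm above the gate plate. It starts in neutral, between the middle and the right-hand end. No spring or detent: friction holds it where left; about 2 N moves it. Free space around it.
- tube_mixer_knob (a point): Centre of the identical knob on the tube mixer: a machine with the same housing and gate, beside the plate shaker on its left or right, but carrying a grey rack of upright capped tubes (tops 176 mm above the table) in place of the flat plate. Its lever stands anywhere along its neutral slot and is to be left alone.

How it is judged:
By the outcome, as a careful person would: the job done as asked, in the order asked, and still so for the second after the job is handed in, with the robot touching nothing.
It also fails if it takes over 30 s, if anything falls off the work surface, if the arm or the gripper's body presses on something with over 40 N, if the wrist force passes 120 N, or if a joint passes its speed limit or range.

## Robot

A 6-joint arm with a two-finger parallel gripper is mounted at the origin on the work surface. World frame = base frame: x ahead of the robot, y to its left, z up, the work surface at z = 0. Lengths are in m, angles in degrees, forces in N, time in s.
With the tool pointing down it reaches from about 0.325 to 0.85 m from the base axis. Payload 15.5 kg.
Tool frame: the origin (TCP) lies at the very end of the fingers, on their centre line; the grasp point (between the pads) lies 19 mm behind it; x points along the fingers, z is the direction in which the jaws open and shut, and the axes are right-handed (so a half turn about x gives the same grasp; the last joint's range is limited). The gripper opens to 91 mm and grips with 3 to 60 N. Pads are 32 mm wide; open, the fingers measure 118 mm over their backs; the gripper's body (76 mm by 178 mm) begins 60 mm behind the grasp point.
Start: joints at [59.33, 28.281, 77.091, -0, 74.628, -5.472], TCP at [0.266, 0.566, 0.214] pointing down, gripper open.
Joint ranges: [-166.48, 166.48], [-47.26, 123.95], [12.59, 153.08], [-70.14, 250.14], [6.76, 159.57], [-176.63, 176.63]. Speed limits (degrees/s): [108.29, 108.29, 147.25, 172.46, 172.46, 172.46].

## Interface

Orientations are given as [roll, pitch, yaw] about the fixed x, y, z axes, in that order (R = Rz(yaw) Ry(pitch) Rx(roll)).
In Python, from bench import state, grab_frame, camera_info, sign_off gives the robot as it stands.
- The arm moves only by the tool jog_arm, never from a script. Its argument "moves" is a list of rows, each a list of 3 entries, a list of its own where there are three numbers: the turn, a rotation vector about the world's x, y, z in units of 90 degrees (1.0 is 90 degrees), then the shift along the world's x, y, z in units of 1000 mm (1.0 is 1000 mm), then the opening, from -1 (shut) to 1 (fully open), so that 0 is half open. A call has 1 to 8 rows; each row is the pose to reach, as a shift and turn from the pose commanded when the call began; what a row does not reach only later rows make up. A row lasts 1/12 s, in which the tool goes at most 41.7 mm and 7.16 degrees, less where a joint would pass 70% of its speed; a pose out of reach is approached as far as the arm can. A call with a number of a shift or a turn outside -1 to 1 is refused whole. A call with a gripper value outside its range is refused whole. The fingers move at their own pace and stop on an object; the grip force is fixed at half the most. Time passes only in rows, so rows that repeat a pose let the fingers close. It gives the time, the measured TCP pose, the force and the opening at its end, in the units of the state.
- state(): the state, without advancing time (a new reading comes with each control period).
- grab_frame(name): name is "scene" or "side" or "wrist"; returns the picture (400x640x3 uint8, red, green, blue); there is no depth.
- camera_info(name): a dict with "camera_matrix" (3x3 intrinsics, pixels), "distortion" ([k1, k2, p1, p2, k3] as OpenCV has them; the pictures are not rectified), "rvec" (rotation vector, rad) and "tvec" (3), from world to camera coordinates, as OpenCV has them. Camera axes: x right, y down, z forward; pixel columns grow to the right and rows downward; lengths in m; the calibration is good to about 2 mm. A picture is of the moment at which its call begins: read the wrist's pose just before it. camera_info takes no time and is no camera call; for the wrist camera it gives the pose at the moment of the call.
- sign_off(): hands the job in, once; it reports no verdict.
The state is a dict: "clock": time; "joint_pos": joint angles; "dq": joint speeds; "joint_torque": joint torques, N m; "ee_pos": TCP position; "orientation": TCP orientation; "wrist_force": force on the tool from outside, world axes, zero at the start; "wrist_torque": the same for the moment, N m; "grip_width": finger opening in m.
Only numpy, scipy, OpenCV 4.12 (cv2) and the standard library are available. Lean on these libraries where they do the work, as an engineer would, in place of code of your own. Each camera call takes 0.05 s, during which the arm holds its last target.

## Working session

There is one attempt and no reset: what is moved stays moved. The work goes in short steps, Python scripts to look and compute and a tool call to move; the robot and the scene stay as the last step left them, time stands still between calls to the robot, and variables do not carry over. Pictures are saved under pics/ and viewed, and the job is handed in when it is done.

Besides the shell and the picture viewer there is one more tool, called by a JSON object that holds its "api" and its "payload". jog_arm: Moves the arm, as the interface text tells. Its arguments: {"type":"object","properties":{"moves":{"type":"array"}},"required":["moves"]}

```bash
mkdir -p pics; cat > h.py <<'E'
import numpy as np,cv2
from bench import *
def save(n,f):
    im=grab_frame(n); cv2.imwrite('pics/'+f,im[:,:,::-1]); return im
def ray(ci,uv):
    K=np.array(ci['camera_matrix'],float);d=np.array(ci['distortion'],float)
    p=cv2.undistortPoints(np.array([[uv]],float),K,d)[0,0]
    R=cv2.Rodrigues(np.array(ci['rvec'],float))[0];t=np.array(ci['tvec'],float).ravel()
    return -R.T@t, R.T@np.array([p[0],p[1],1])
def onz(ci,uv,z):
    c,d=ray(ci,uv); return c+d*(z-c[2])/d[2]
def tri(rs):
    A=np.zeros((3,3));b=np.zeros(3)
    for c,d in rs:
        d=d/np.linalg.norm(d);P=np.eye(3)-np.outer(d,d);A+=P;b+=P@c
    x=np.linalg.solve(A,b)
    return x,[np.linalg.norm(np.cross(x-c,d/np.linalg.norm(d))) for c,d in rs]
E
python3 - <<'E'
from h import *
print(state())
for n in ("scene","side","wrist"):
    save(n,n+"0.png"); c,d=ray(camera_info(n),(320,200)); print(n,c,d)
E
```

```text
{'clock': 0.0, 'joint_pos': array([ 5.93279093e+01,  2.83152833e+01,  7.71290717e+01, -1.99375152e-03,
        7.46258350e+01, -5.47295817e+00]), 'dq': array([-0.04275761,  0.04665316, -0.00391768,  0.02463639, -0.03956386,
       -0.06013498]), 'joint_torque': array([-2.20096095e-03, -8.78813052e+01, -3.81846428e+01,  7.05173076e-02,
        5.35848609e-02, -9.98056430e-05]), 'ee_pos': array([0.26592596, 0.56517888, 0.21332245]), 'orientation': array([ 176.09537175,   89.92978372, -119.10323097]), 'wrist_force': array([ 0.63069627, -0.60886397,  0.12301954]), 'wrist_torque': array([ 0.03846887, -0.03128137,  0.03156923]), 'grip_width': 0.0912215160829707}
scene [ 0.87927341 -0.52242439  0.89669774] [-0.3143174   0.52095776 -0.79367588]
side [ 0.45258232 -0.51606012  0.75324186] [ 0.15568814  0.60081725 -0.78424284]
wrist [0.19575825 0.5981288  0.38407139] [ 0.26160534 -0.1322281  -0.95629461]
```

View pics/scene0.png

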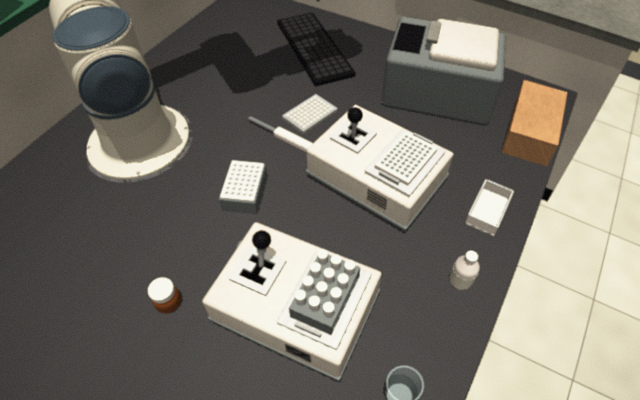

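View pics/side0.png

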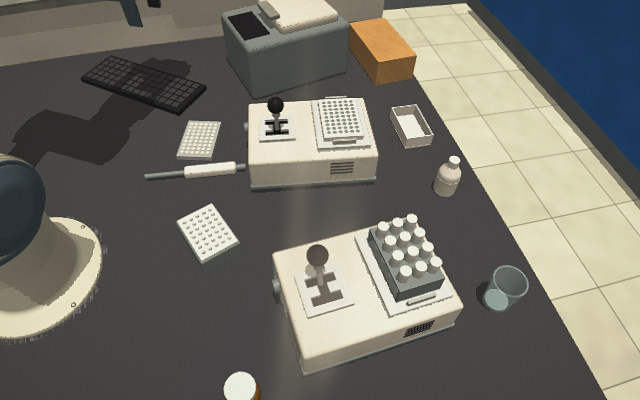

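View pics/wrist0.png

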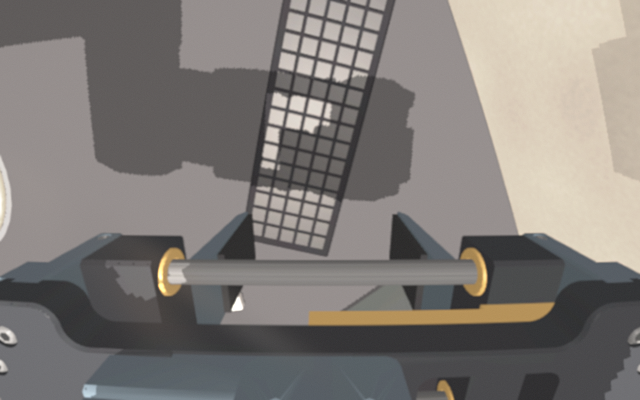

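The plate shaker is the far machine: its knob is at about scene (355,115) and side (276,105). The tube mixer is the near one, on the shaker's right, with its knob at scene (262,240). Next I'll zoom in and measure.

```bash
python3 - <<'E'
from h import *
for n,(x,y,w,h) in {"scene":(295,85,165,140),"side":(235,80,155,115)}.items():
    im=cv2.imread(f'pics/{n}0.png')[y:y+h,x:x+w]
    k=4.8; cv2.imwrite(f'pics/{n}0z.png',cv2.resize(im,(int(w*k),min(600,int(h*4.28 if n=="scene" else h*k))),interpolation=cv2.INTER_CUBIC))
rs=[]
for n,(x,y) in {"scene":(355,115),"side":(276,105)}.items():
    im=cv2.imread(f'pics/{n}0.png'); g=im.max(2)
    m=np.zeros_like(g); m[y-12:y+13,x-14:x+15]=(g[y-12:y+13,x-14:x+15]<60)*255
    m=cv2.morphologyEx(m,cv2.MORPH_OPEN,cv2.getStructuringElement(2,(7,7)))
    c=max(cv2.findContours(m,0,1)[0],key=cv2.contourArea); (u,v),r=cv2.minEnclosingCircle(c); print(n,u,v,r,cv2.contourArea(c))
    rs.append(ray(camera_info(n),(u,v)))
print(tri(rs))
E
```

```text
scene 354.1153869628906 114.88461303710938 7.202374458312988 140.5
side 275.0 104.65384674072266 8.405948638916016 186.5
(array([0.53477664, 0.20307213, 0.16656377]), [np.float64(0.001121343822923811), np.float64(0.0011213438229238275)])
```

View pics/scene0z.png

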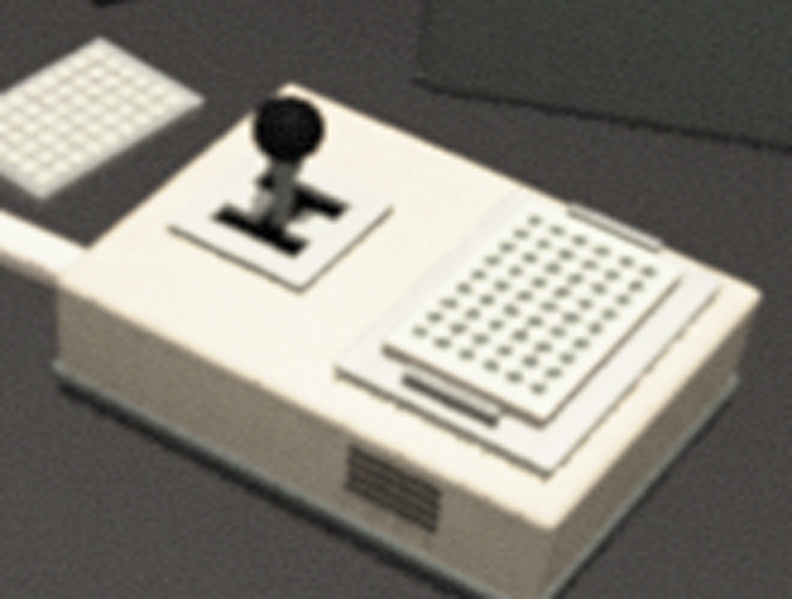

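View pics/side0z.png

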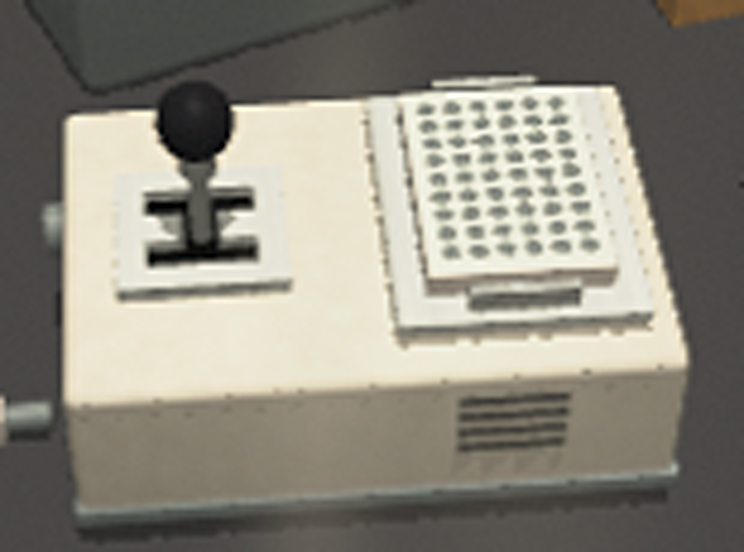

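```bash
python3 - <<'E'
from h import *
sc,si=camera_info("scene"),camera_info("side")
zs=lambda u,v:(295+u/4.8,85+v/4.28)
zi=lambda u,v:(235+u/4.8,80+v/4.8)
print("housing scene FL,FR,RR,RL");P=[onz(sc,zs(*p),.096)[:2] for p in [(290,84),(60,288),(555,525),(760,292)]];print(np.round(P,4),np.mean(P,0))
Q=[onz(si,zi(*p),.096)[:2] for p in [(66,116),(66,404),(686,366),(612,86)]];print("side",np.round(Q,4),np.mean(Q,0))
for X in (P,Q):
    a=X[2]-X[1];b=X[3]-X[0];c=X[0]-X[1];d=X[3]-X[2]
    print([np.round(np.linalg.norm(v),3) for v in (a,b,c,d)],np.degrees([np.arctan2(a[1],a[0]),np.arctan2(b[1],b[0]),np.arctan2(-c[0],c[1]),np.arctan2(-d[0],d[1])]))
G=[onz(sc,zs(*p),.101)[:2] for p in [(168,227),(300,287),(391,207)]];print("gate scene FR RR RL",np.round(G,4),(G[0]+G[2])/2)
H=[onz(si,zi(*p),.101)[:2] for p in [(117,175),(118,290),(290,280),(283,168)]];print("gate side",np.round(H,4),np.mean(H,0))
E
```

```text
housing scene FL,FR,RR,RL
[[0.4875 0.3065]
 [0.4681 0.1075]
 [0.7364 0.0797]
 [0.7596 0.272 ]] [0.61289482 0.19143898]
side [[0.4838 0.3066]
 [0.4596 0.1119]
 [0.7309 0.0768]
 [0.756  0.2729]] [0.60755874 0.19206765]
[np.float64(0.27), np.float64(0.274), np.float64(0.2), np.float64(0.194)] [-5.93337069 -7.23677822 -5.55816934 -6.86681597]
[np.float64(0.273), np.float64(0.274), np.float64(0.196), np.float64(0.198)] [-7.38553635 -7.05904169 -7.06237186 -7.29720419]
gate scene FR RR RL [[0.4927 0.1685]
 [0.5689 0.1606]
 [0.5798 0.2363]] [0.53623715 0.20237455]
gate side [[0.5019 0.2512]
 [0.4914 0.1725]
 [0.5688 0.1624]
 [0.5804 0.2394]] [0.53562877 0.20636161]
```

```bash
python3 - <<'E'
from h import *
from scipy.spatial.transform import Rotation as Ro
s=state();R=Ro.from_euler('xyz',s['orientation'],degrees=True)
M=R.as_matrix();print(M.round(3))
z=M[:,2];az=np.degrees(np.arctan2(z[1],z[0]));l=83
d=(l-az+90)%180-90;print("jaw az",az,"turn deg",d,d/90)
print("shift",np.array([.535,.203,.25])-s['ee_pos'])
E
```

```text
[[-0.    -0.905  0.426]
 [-0.001  0.426  0.905]
 [-1.     0.    -0.001]]
jaw az 64.79945654691316 turn deg 18.200543453086837 0.20222826058985374
shift [ 0.26903996 -0.36229114  0.03651932]
```

{"api": "jog_arm", "payload": {"moves": [[[0, 0, 0.07], [0.03, -0.04, 0.04], 1], [[0, 0, 0.14], [0.06, -0.08, 0.05], 1], [[0, 0, 0.2], [0.085, -0.115, 0.05], 1], [[0, 0, 0.2], [0.11, -0.15, 0.05], 1], [[0, 0, 0.2], [0.135, -0.182, 0.05], 1], [[0, 0, 0.2], [0.16, -0.215, 0.05], 1], [[0, 0, 0.2], [0.185, -0.25, 0.05], 1], [[0, 0, 0.2], [0.21, -0.282, 0.05], 1]]}}

```text
clock: 0.82
ee_pos: [0.4585, 0.3058, 0.2639]
orientation: [15.3, 90.0, 98.1]
wrist_force: [0.3, 1.2, -0.4]
grip_width: 0.0911
```

```bash
python3 - <<'E'
from h import *
s=state();print(s['clock'],s['ee_pos'],s['orientation'])
save("wrist","wrist1.png")
E
```

```text
0.8167 [0.45845987 0.30580444 0.26393497] [15.25100872 89.99771786 98.06120117]
```

View pics/wrist1.png

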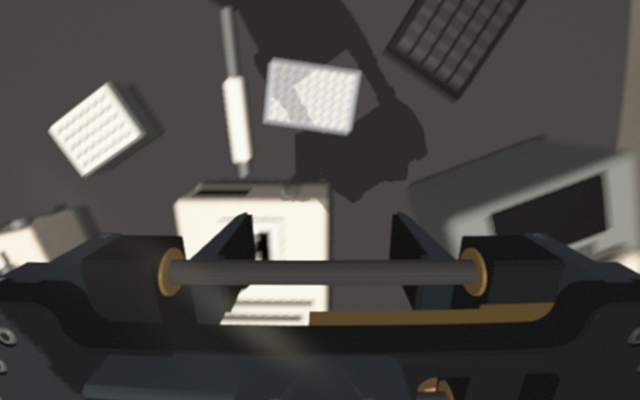

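{"api": "jog_arm", "payload": {"moves": [[[0, 0, 0], [0.025, -0.033, 0], 1], [[0, 0, 0], [0.05, -0.066, 0], 1], [[0, 0, 0], [0.059, -0.08, 0], 1], [[0, 0, 0], [0.059, -0.08, -0.01], 1], [[0, 0, 0], [0.059, -0.08, -0.02], 1], [[0, 0, 0], [0.059, -0.08, -0.03], 1]]}}

```text
clock: 1.37
ee_pos: [0.5161, 0.228, 0.2327]
orientation: [94.2, 90.0, 177.0]
wrist_force: [0.2, -0.0, 0.4]
grip_width: 0.0914
```

```bash
python3 - <<'E'
from h import *
from scipy.spatial.transform import Rotation as Ro
s=state();M=Ro.from_euler('xyz',s['orientation'],degrees=True).as_matrix()
print(s['clock'],s['ee_pos'],M[:,2])
a=save("scene","scene2.png");b=save("side","side2.png");w=save("wrist","wrist2.png")
c=lambda im,x,y,w,h:cv2.resize(im[y:y+h,x:x+w],(400,400))
cv2.imwrite("pics/c2.png",np.hstack([c(a,275,40,150,150),c(b,205,20,150,150)])[:,:,::-1])
E
```

```text
1.3667 [0.51614537 0.22799907 0.23272504] [ 1.25367940e-01  9.92110314e-01 -6.04483918e-05]
```

View pics/c2.png

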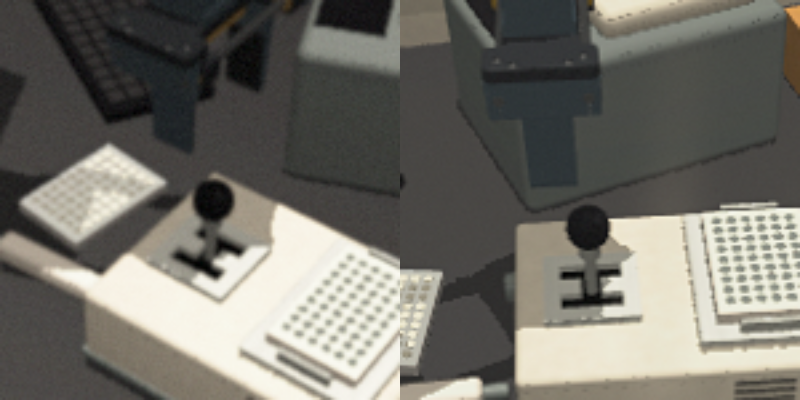

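View pics/wrist2.png

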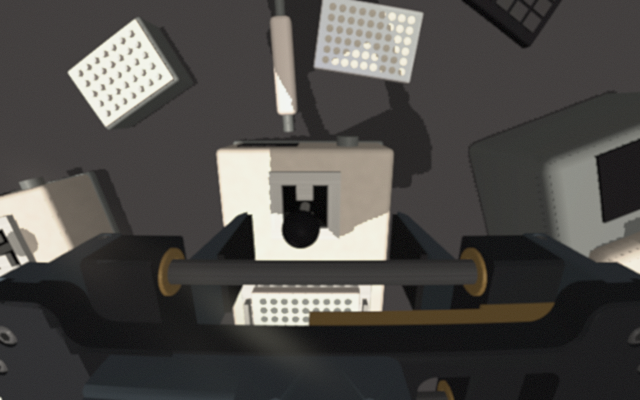

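```bash
python3 - <<'E'
from h import *
s=state();print(s['clock'],s['ee_pos'])
ci=camera_info("wrist");im=save("wrist","wrist3.png")
print(state()['ee_pos'])
g=im.max(2);x,y=301,231
m=np.zeros_like(g);m[y-24:y+24,x-26:x+27]=(g[y-24:y+24,x-26:x+27]<50)*255
m=cv2.morphologyEx(m,cv2.MORPH_OPEN,cv2.getStructuringElement(2,(19,19)))
c=max(cv2.findContours(m,0,1)[0],key=cv2.contourArea);(u,v),r=cv2.minEnclosingCircle(c);print(u,v,r)
rw=ray(ci,(u,v))
rs=[ray(camera_info("scene"),(354.1,114.9)),ray(camera_info("side"),(275.,104.65)),rw]
print(tri(rs)); print("wrist at z.162",onz(ci,(u,v),.162), "range by size",ci['camera_matrix'][0][0]*.018/r)
cv2.imwrite("pics/w3z.png",cv2.resize(im[130:270,210:400],(760,560),interpolation=cv2.INTER_CUBIC)[:,:,::-1])
import pickle;pickle.dump(ci,open('ci3.pkl','wb'))
E
```

```text
1.5167 [0.51557772 0.22831624 0.23279293]
[0.51604055 0.22840571 0.23351448]
304.5 224.5 23.505416870117188
(array([0.53380897, 0.20847259, 0.16185767]), [np.float64(0.0019709351522014256), np.float64(0.0018781380472755935), np.float64(0.0007451508680549051)])
wrist at z.162 [0.53338722 0.20917063 0.162     ] range by size 0.21281139350295641
```

View pics/w3z.png

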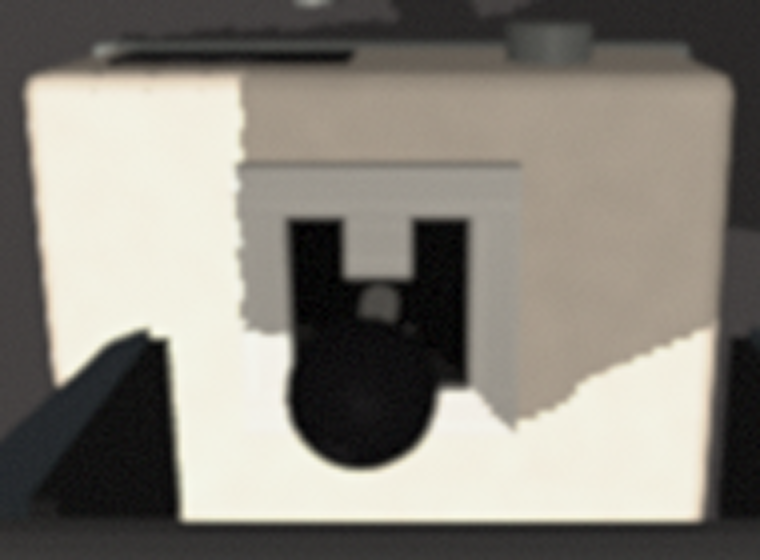

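```bash
python3 - <<'E'
from h import *
import pickle;ci=pickle.load(open('ci3.pkl','rb'))
zw=lambda u,v:(210+u/4,130+v/4)
rs=[ray(camera_info("scene"),(354.1,114.9)),ray(camera_info("side"),(275.,104.65)),ray(ci,zw(363,393))]
print(tri(rs),onz(ci,zw(363,393),.163))
G=np.array([onz(ci,zw(*p),.101) for p in [(240,163),(520,163),(518,430),(243,430)]]);print(G.round(4),G.mean(0),np.linalg.norm(np.diff(G,axis=0),axis=1))
a=G[0]-G[1];print(np.degrees(np.arctan2(a[0],-a[1])))
f=np.array([np.cos(np.radians(-7.)),np.sin(np.radians(-7.))]);l=np.array([-f[1],f[0]])
for g in (G.mean(0)[:2],np.array([.536,.203])):
  k=tri(rs)[0][:2]-g;print("knob rel gate f,l",k@f,k@l)
E
```

```text
(array([0.53479711, 0.20504694, 0.16508322]), [np.float64(0.0015774601721571702), np.float64(0.0009998462042318428), np.float64(0.000804138581614352)]) [0.5362804  0.20528396 0.163     ]
[[0.4894 0.1731 0.101 ]
 [0.4991 0.2499 0.101 ]
 [0.5788 0.2408 0.101 ]
 [0.5687 0.1598 0.101 ]] [0.53399815 0.20589238 0.101     ] [0.0774517  0.08021137 0.08155433]
-7.160605269076272
knob rel gate f,l 0.0008960395477532158 -0.0007417761105195286
knob rel gate f,l -0.0014433786843409287 0.0018850835153570332
```

The knob is at about (0.535, 0.204, 0.163). The gate centre is at about (0.535, 0.206), z ≈ 0.101, and the machine yaw is about -7°. The sizes match the given ones, so I'll straddle the knob.

{"api": "jog_arm", "payload": {"moves": [[[0, 0, 0], [0.019, -0.024, 0], 1], [[0, 0, 0], [0.019, -0.024, -0.02], 1], [[0, 0, 0], [0.019, -0.024, -0.04], 1], [[0, 0, 0], [0.019, -0.024, -0.06], 1], [[0, 0, 0], [0.019, -0.024, -0.08], 1], [[0, 0, 0], [0.019, -0.024, -0.088], 1], [[0, 0, 0], [0.019, -0.024, -0.088], 1], [[0, 0, 0], [0.019, -0.024, -0.088], 1]]}}

```text
clock: 2.23
ee_pos: [0.5359, 0.2041, 0.1465]
orientation: [-67.4, 90.0, 15.5]
wrist_force: [0.5, 0.3, 0.6]
grip_width: 0.0913
```

```bash
python3 - <<'E'
from h import *
s=state();print(s['clock'],s['ee_pos'],s['wrist_force'])
a=save("scene","scene4.png");b=save("side","side4.png")
c=lambda im,x,y,w,h:cv2.resize(im[y:y+h,x:x+w],(400,400))
cv2.imwrite("pics/c4.png",np.hstack([c(a,300,60,110,110),c(b,230,50,100,100)])[:,:,::-1])
E
```

```text
2.2333 [0.53593857 0.20409231 0.14652062] [0.51519457 0.25210757 0.61273038]
```

View pics/c4.png

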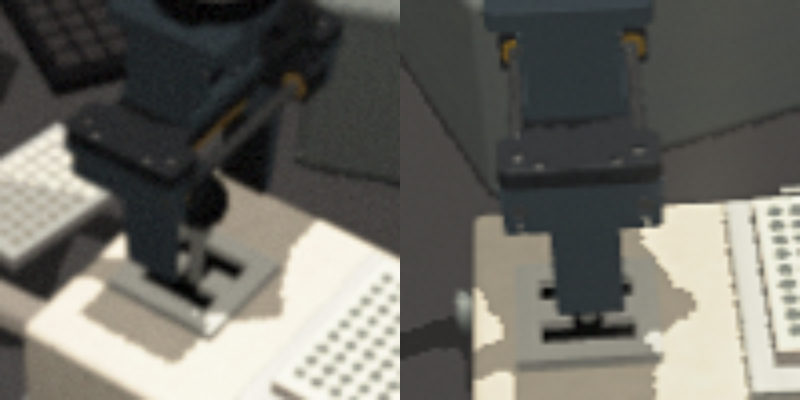

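The fingers straddle the knob, so I'll close them.

{"api": "jog_arm", "payload": {"moves": [[[0, 0, 0], [0, 0, 0], -0.5], [[0, 0, 0], [0, 0, 0], -0.5], [[0, 0, 0], [0, 0, 0], -0.5], [[0, 0, 0], [0, 0, 0], -0.5], [[0, 0, 0], [0, 0, 0], -0.5], [[0, 0, 0], [0, 0, 0], -0.5], [[0, 0, 0], [0, 0, 0], -0.5], [[0, 0, 0], [0, 0, 0], -0.5]]}}

```text
clock: 3.0
ee_pos: [0.5358, 0.2037, 0.1458]
orientation: [112.1, 90.0, -165.1]
wrist_force: [0.0, -0.4, -0.4]
grip_width: 0.0406
```

{"api": "jog_arm", "payload": {"moves": [[[0, 0, 0], [0, 0, 0], -0.5], [[0, 0, 0], [0, 0, 0], -0.5], [[0, 0, 0], [0, 0, 0], -0.5]]}}

```text
clock: 3.25
ee_pos: [0.5358, 0.2038, 0.1459]
orientation: [-34.3, 90.0, 48.5]
wrist_force: [0.8, 0.7, 1.3]
grip_width: 0.0346
```

{"api": "jog_arm", "payload": {"moves": [[[0, 0, 0], [0.0006, 0.005, 0], -0.5], [[0, 0, 0], [0.0012, 0.01, -0.0004], -0.5], [[0, 0, 0], [0.0018, 0.015, -0.001], -0.5], [[0, 0, 0], [0.0024, 0.02, -0.0016], -0.5], [[0, 0, 0], [0.003, 0.025, -0.0025], -0.5], [[0, 0, 0], [0.0037, 0.03, -0.0036], -0.5], [[0, 0, 0], [0.0042, 0.034, -0.0046], -0.5], [[0, 0, 0], [0.0042, 0.034, -0.0046], -0.5]]}}

```text
clock: 3.92
ee_pos: [0.5401, 0.2377, 0.1413]
orientation: [-165.8, 89.9, -83.0]
wrist_force: [0.8, -3.8, 1.9]
grip_width: 0.0346
```

```bash
python3 - <<'E'
from h import *
s=state();print(s['clock'],s['ee_pos'],s['wrist_force'],s['grip_width'])
a=save("scene","scene5.png");b=save("side","side5.png")
c=lambda im,x,y,w,h:cv2.resize(im[y:y+h,x:x+w],(400,400))
cv2.imwrite("pics/c5.png",np.hstack([c(a,300,60,110,110),c(b,230,50,100,100)])[:,:,::-1])
E
```

```text
3.9167 [0.54013688 0.23765139 0.14125395] [ 0.83916017 -3.75930485  1.85623487] 0.034630893235772016
```

View pics/c5.png

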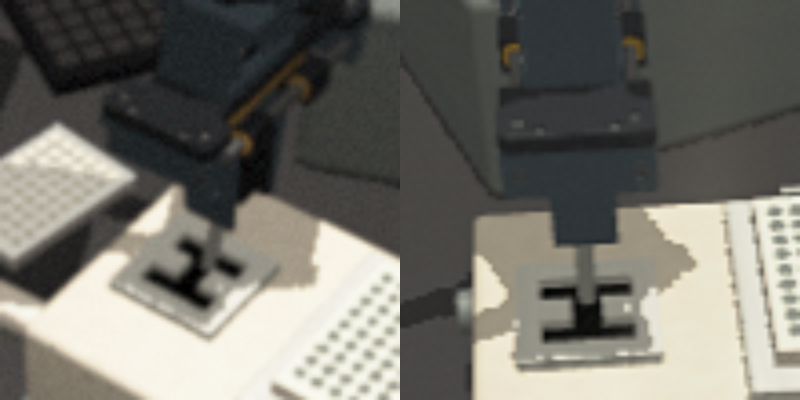

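The lever followed. I'll creep to the left stop.

{"api": "jog_arm", "payload": {"moves": [[[0, 0, 0], [0.0002, 0.002, -0.0006], -0.5], [[0, 0, 0], [0.0004, 0.003, -0.001], -0.5], [[0, 0, 0], [0.0004, 0.003, -0.001], -0.5]]}}

```text
clock: 4.27
ee_pos: [0.5405, 0.2402, 0.1404]
orientation: [-161.7, 89.9, -78.9]
wrist_force: [0.4, -4.7, 5.4]
grip_width: 0.0344
```

{"api": "jog_arm", "payload": {"moves": [[[0, 0, 0], [0.0002, 0.002, -0.0004], -0.5], [[0, 0, 0], [0.0002, 0.002, -0.0004], -0.5]]}}

```text
clock: 4.43
ee_pos: [0.5407, 0.2422, 0.1401]
orientation: [-154.2, 89.9, -71.4]
wrist_force: [0.1, -5.4, 6.3]
grip_width: 0.0343
```

{"api": "jog_arm", "payload": {"moves": [[[0, 0, 0], [0.005, -0.0006, -0.0002], -0.5], [[0, 0, 0], [0.01, -0.0012, -0.0005], -0.5], [[0, 0, 0], [0.015, -0.0018, -0.0012], -0.5], [[0, 0, 0], [0.02, -0.0024, -0.002], -0.5], [[0, 0, 0], [0.025, -0.003, -0.0031], -0.5], [[0, 0, 0], [0.03, -0.0036, -0.0043], -0.5], [[0, 0, 0], [0.034, -0.0042, -0.0055], -0.5], [[0, 0, 0], [0.034, -0.0042, -0.0055], -0.5]]}}

```text
clock: 5.1
ee_pos: [0.5754, 0.2384, 0.134]
orientation: [-49.0, 90.0, 33.8]
wrist_force: [-0.3, -0.9, 2.5]
grip_width: 0.0344
```

```bash
python3 - <<'E'
from h import *
s=state();print(s['clock'],s['ee_pos'],s['wrist_force'],s['grip_width'])
a=save("scene","scene6.png");b=save("side","side6.png")
c=lambda im,x,y,w,h:cv2.resize(im[y:y+h,x:x+w],(400,400))
cv2.imwrite("pics/c6.png",np.hstack([c(a,300,60,110,110),c(b,230,50,100,100)])[:,:,::-1])
E
```

```text
5.1 [0.57538258 0.23839727 0.13396992] [-0.32042627 -0.86556859  2.45619001] 0.03437953543193201
```

View pics/c6.png

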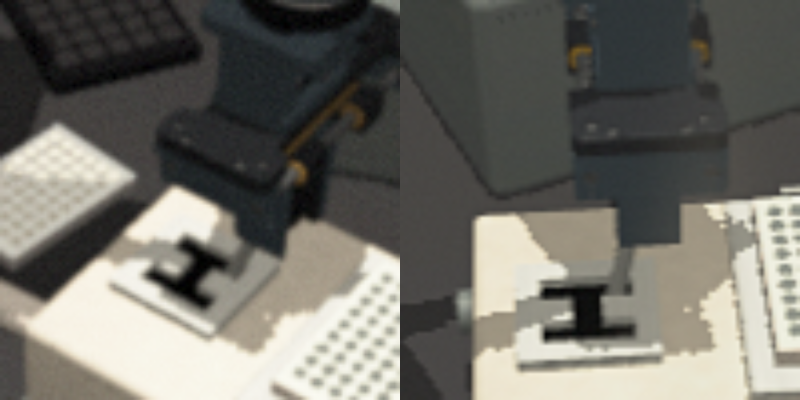

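The lever is in the forward-left slot. I'll push on until the force shows the stop.

{"api": "jog_arm", "payload": {"moves": [[[0, 0, 0], [0.002, -0.0002, -0.0007], -0.5], [[0, 0, 0], [0.004, -0.0005, -0.0014], -0.5], [[0, 0, 0], [0.006, -0.0007, -0.002], -0.5], [[0, 0, 0], [0.006, -0.0007, -0.002], -0.5]]}}

```text
clock: 5.53
ee_pos: [0.5807, 0.2377, 0.1322]
orientation: [125.9, 90.0, -151.3]
wrist_force: [-2.9, -0.7, 2.3]
grip_width: 0.0345
```

{"api": "jog_arm", "payload": {"moves": [[[0, 0, 0], [0.002, -0.0002, -0.0006], -0.5], [[0, 0, 0], [0.003, -0.0004, -0.001], -0.5], [[0, 0, 0], [0.003, -0.0004, -0.001], -0.5]]}}

```text
clock: 5.78
ee_pos: [0.5832, 0.2374, 0.1312]
orientation: [100.2, 89.9, -177.0]
wrist_force: [-6.4, 0.6, 4.4]
grip_width: 0.0344
```

{"api": "jog_arm", "payload": {"moves": [[[0, 0, 0], [0.002, -0.0002, -0.0006], -0.5], [[0, 0, 0], [0.003, -0.0004, -0.001], -0.5], [[0, 0, 0], [0.003, -0.0004, -0.001], -0.5]]}}

```text
clock: 6.03
ee_pos: [0.5854, 0.2371, 0.1303]
orientation: [95.8, 89.9, 178.6]
wrist_force: [-11.3, 1.5, 9.9]
grip_width: 0.0341
```

```bash
python3 - <<'E'
from h import *
s=state();print(s['clock'],s['ee_pos'],s['wrist_force'],s['grip_width'])
a=save("scene","scene7.png");b=save("side","side7.png")
c=lambda im,x,y,w,h:cv2.resize(im[y:y+h,x:x+w],(400,400))
cv2.imwrite("pics/c7.png",np.hstack([c(a,300,60,110,110),c(b,230,50,100,100)])[:,:,::-1])
E
```

```text
6.0333 [0.58535326 0.23712051 0.13026165] [-11.30761512   1.46155855   9.91484786] 0.03410128953068696
```

View pics/c7.png

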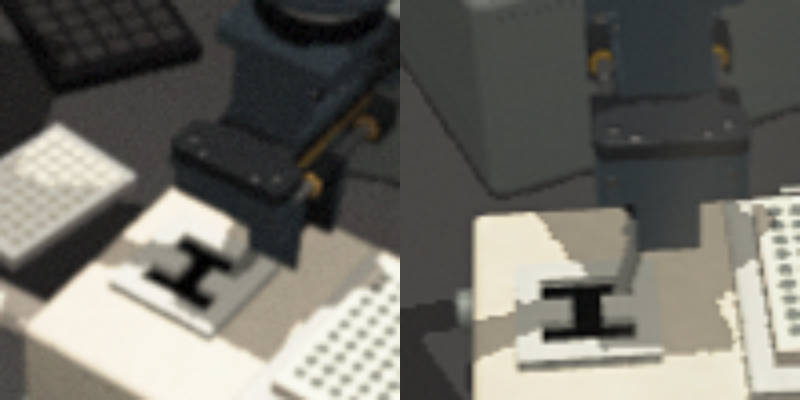

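The wrist force is about 11 N against the roughly 2 N needed to move the lever, so it's at the stop. I'll release and look.

{"api": "jog_arm", "payload": {"moves": [[[0, 0, 0], [0, 0, 0], 0.2], [[0, 0, 0], [0, 0, 0], 0.7], [[0, 0, 0], [0, 0, 0], 0.7], [[0, 0, 0], [0, 0, 0], 0.7], [[0, 0, 0], [0, 0, 0], 0.7], [[0, 0, 0], [0, 0, 0], 0.7], [[0, 0, 0], [0, 0, 0], 0.7], [[0, 0, 0], [0, 0, 0], 0.7]]}}

```text
clock: 6.8
ee_pos: [0.5866, 0.237, 0.1303]
orientation: [-73.5, 90.0, 9.3]
wrist_force: [0.0, 0.4, -0.2]
grip_width: 0.0775
```

{"api": "jog_arm", "payload": {"moves": [[[0, 0, 0], [0, 0, 0.02], 0.7], [[0, 0, 0], [0, 0, 0.04], 0.7], [[0, 0, 0], [0, 0, 0.07], 0.7], [[0, 0, 0], [0, 0, 0.1], 0.7], [[0, 0, 0], [-0.01, 0.01, 0.12], 0.7], [[0, 0, 0], [-0.03, 0.02, 0.12], 0.7], [[0, 0, 0], [-0.05, 0.03, 0.12], 0.7], [[0, 0, 0], [-0.05, 0.03, 0.12], 0.7]]}}

```text
clock: 7.47
ee_pos: [0.5336, 0.2684, 0.2509]
orientation: [62.6, 89.9, 145.5]
wrist_force: [1.0, 1.4, 0.1]
grip_width: 0.0776
```

```bash
python3 - <<'E'
from h import *
s=state();print(s['clock'],s['ee_pos'],s['wrist_force'],s['grip_width'])
a=save("scene","scene8.png");b=save("side","side8.png");w=save("wrist","wrist8.png")
c=lambda im,x,y,w,h:cv2.resize(im[y:y+h,x:x+w],(400,400),interpolation=cv2.INTER_CUBIC)
cv2.imwrite("pics/c8.png",np.hstack([c(a,300,60,110,110),c(b,230,50,100,100)])[:,:,::-1])
E
```

```text
7.4667 [0.53364651 0.26838611 0.25088815] [1.04930493 1.35572005 0.09832565] 0.07764210021166754
```

View pics/c8.png

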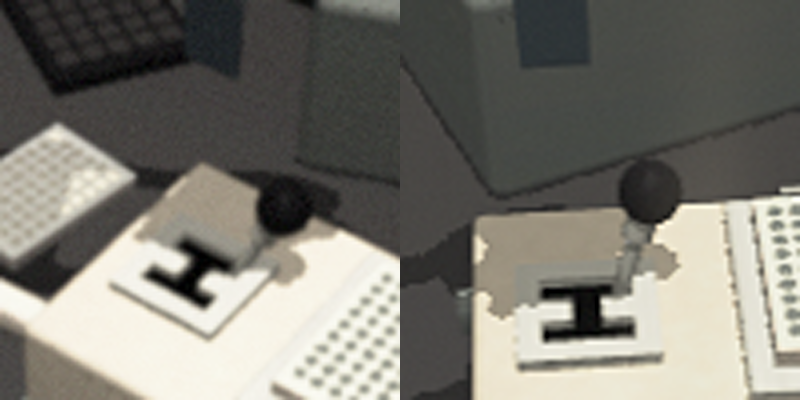

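View pics/wrist8.png

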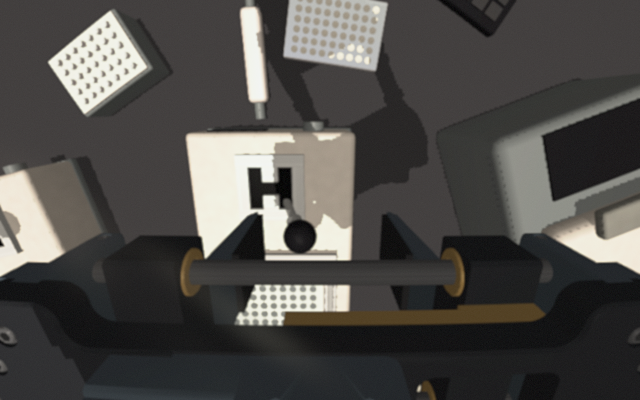

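```bash
python3 - <<'E'
from h import *
rs=[ray(camera_info("scene"),(377.8,116.9)),ray(camera_info("side"),(292.5,97.75)),ray(camera_info("wrist"),(300,236))]
f=np.array([np.cos(np.radians(-7.1)),np.sin(np.radians(-7.1))]);l=np.array([-f[1],f[0]])
for r in (rs,rs[:2]):
  x,e=tri(r);k=x[:2]-[.535,.205];print(x,e,k@f,k@l)
r0=tri([ray(camera_info("scene"),(354.1,114.9)),ray(camera_info("side"),(275.,104.65))])[0];d=(tri(rs[:2])[0]-r0);print("travel since start f,l,z",d[:2]@f,d[:2]@l,d[2])
a=cv2.imread('pics/scene0.png').astype(int);b=cv2.imread('pics/scene8.png').astype(int)
print("mixer diff",np.abs(a-b)[225:300,225:300].mean(), np.abs(a-b)[225:300,225:300].max())
E
```

```text
[0.57819479 0.23785578 0.15171137] [np.float64(0.00044186348591914744), np.float64(0.00040429562566798914), np.float64(9.090194277912779e-05)] 0.038802541553727275 0.03794278138196212
[0.57826917 0.23715036 0.15230675] [np.float64(0.00037681649197504055), np.float64(0.0003768164919750472)] 0.038963544144516464 0.03725195971623799
travel since start f,l,z 0.03893838875775186 0.03926428982761823 -0.014297989284393298
mixer diff 1.607051851851852 18
```

```bash
python3 -c "
from bench import *
s=state();print(s['clock'],s['ee_pos']);print(sign_off())"
```

```text
7.6167 [0.53682076 0.26693555 0.25042356]
the job is handed in; nothing more can be done
None
```

The plate shaker is in its forward-left gear, and the job was handed in at 7.6 s. I gripped the knob, took it left along the neutral slot to about 37 mm off the middle, and pushed it forward. The wrist force rose to about 11 N sideways (15 N in total), where about 2 N moves the lever. Then I let go and lifted clear.

- **Final position:** after release, three camera views put the knob 38.8 mm forward and 37.9 mm left of the gate middle. They agreed to about 0.5 mm. The knob had sunk 14 mm since the start. This fits the 40 mm stop and the stated 14 mm sink within the measuring error of 1–2 mm.
- **Left stop:** I did not push the lever against it. The knob only had to be over 29 mm off the middle to enter the side slot.
- **Slip at the end:** the knob slipped about 7 mm in the pads during the last push. I took that, with the rising force, as the stop. I did not confirm it with a second push.
- **Measurements that disagreed:** the first two-camera knob height was about 4 mm high (0.1666 m against 0.162 m). The gate-centre estimates differed by about 4 mm until the wrist view settled them.
- **Tube mixer:** its lever was not touched, and its part of the scene picture was unchanged apart from noise.

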